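# Index the rosette on the luthier's ratchet table

### The job

On the ratchet indexing table (toothed disc, lever with a red knob), swing the lever anticlockwise, seen from above, so that it grips and carries the disc round until the disc's white mark points at the yellow pointer. Then swing the lever back clockwise, running free, to its steel stop so that the disc stays lined up, and let go. Move the disc only through the lever, and leave the plain turntable with the black knob unturned.

Things in the scene. Friction and masses are not known exactly. Their poses are not given: they have to be found in the camera images.
- disc_axis (a point): Axis of the fixed ratchet indexing table, 58 mm above the bench at the disc's top. Square plywood base 170 mm wide, 18 high; disc 131 mm across its rim of metal saw-teeth, wood rosette on top. Frame: z up, x and y along the base's sides. A yellow pointer, 12 mm wide, up to 62 mm high, stands on the base just outside the teeth, 130 degrees anticlockwise (from above) of x.
- lever_knob (a point): Centre of the lever's upright round red knob, 84 mm above the bench, 130 mm from the disc axis, about which it swings; 24 mm in diameter, 45 mm high (62 to 107 mm above the bench), fixed to the lever. The steel lever (20 mm wide, 22 to 32 mm above the bench) runs out from under the disc; its dark pawl block lies 70 to 94 mm from the axis, up to 54 mm high.
- index_lever (a joint): Lever angle, rad: 0 at its steel stop (knob 60 degrees clockwise of disc_axis's x), growing anticlockwise from above, to 1.9. Stays where left. Anticlockwise the pawl catches a tooth within 12 degrees (30 teeth) and then carries the disc along one to one; clockwise it runs free over the teeth and the disc stays. About 3 N at the knob drives it.
- disc_turn (a joint): Angle of the toothed disc, rad, growing anticlockwise from above: 0 when its white mark points exactly at the yellow pointer. Starts 35 to 65 degrees short of it (negative). The disc's own friction holds it where it is left.
- index_disc: The toothed disc, not to be touched by the fingers; teeth 39 to 51 mm above the bench. Origin on its axis at bench height, z up, x along its white mark, a strip 40 x 8 mm running outward on the top face.
- stand_knob (a point): Centre, 60 mm above the bench, of the black upright knob (22 mm in diameter, 40 to 80 mm above the bench) on the plain wooden turntable, a bystander 132 mm in diameter with no teeth or lever; knob 50 mm from its axis. It turns easily; leave it as it is.

How it is judged:
On the way, in this order (a step that is already met when the one before it is completed fails the run):
1. the lever has carried the disc round until its white mark is within 10 degrees of the yellow pointer (value of joint disc_turn between -0.18 and 0.18 rad), for 0.2 s.
2. the lever is back within 8 degrees of its stop, the disc still within 10 degrees of the pointer (all of step 1 and value of joint index_lever below 0.14 rad), for 0.2 s.
At the end, for the whole second after the job is handed in: The white mark stands within about 10 degrees of the yellow pointer, and the lever rests, released and still, within 8 degrees of its stop (all of step 2 and velocity of joint index_lever between -0.1 and 0.1 rad/s); the robot touches nothing.
It fails at once if the fingers push on the disc itself (over 2 N) (contact force between the fingers and index_disc above 2 N).
It fails at once if the plain turntable is turned or its knob shifted by more than 15 mm (distance of stand_knob from where it was at the start of the episode above 0.015 m).
It also fails if it takes over 38 s, if anything falls off the work surface, if the arm or the gripper's body presses on something with over 40 N, if the wrist force passes 120 N, or if a joint passes its speed limit or range.

### The arm

A 6-joint arm with a two-finger parallel gripper is mounted at the origin on the work surface. World frame = base frame: x ahead of the robot, y to its left, z up, the work surface at z = 0. Lengths are in m, angles in rad, forces in N, time in s.
With the tool pointing down it reaches from about 0.375 to 0.975 m from the base axis. Payload 3.8 kg.
Tool frame: the origin (TCP) lies midway between the tips of the shut fingers; the grasp point (between the pads) lies 19 mm behind it; z points along the fingers, y is the line along which they close (so a half turn about z gives the same grasp; the last joint's range is limited). The gripper opens to 85 mm and grips with 20 to 120 N. Pads are 22 mm wide; open, the fingers measure 114 mm over their backs; the gripper's body (76 mm by 85 mm) begins 54 mm behind the grasp point. The pads swing forward as they close: fully open they stand 13 mm farther back than shut.
Start: joints at [1.266, 0.264, 1.604, -0, 1.274, -0.037], TCP at [0.179, 0.651, 0.231] pointing down, gripper open.
Joint ranges: [-2.63, 2.63], [-0.94, 2.18], [0.31, 2.57], [-1.31, 4.45], [0, 2.66], [-2.55, 2.55]. Speed limits (rad/s): [2.57, 2.57, 3.14, 3.14, 3.14, 3.14].

### API

Orientations are given as a rotation vector (axis times angle).
In Python, from workcell import read_state, vision, ticket gives the robot as it stands. The module is installed in compiled form; this text tells all that it offers.
- The arm moves only by the tool jog_arm, never from a script. Its arguments are lists of equal length, an entry for each row: "turn": the turn, a rotation vector about the tool's x, y, z in rad, a list of three; "delta_pos": the shift along the tool's x, y, z in m, a list of three; "gripper": the finger opening in m, from 0 to 0.0854. In form: {"turn": [[rx, ry, rz], ...], "delta_pos": [[dx, dy, dz], ...], "gripper": [gripper, ...]}. A call has 1 to 20 rows; each row shifts and turns the commanded pose from where the row before left it, along the tool's axes as they then stand; what a row does not reach is not made up. A row lasts 1/12 s, in which the tool goes at most 41.7 mm and 7.16 degrees, less where a joint would pass 70% of its speed; a pose out of reach is approached as far as the arm can. A call with a gripper value outside its range is refused whole. The fingers move at their own pace and stop on an object; "grip_force" is the grip in N (left out, the last holds). Time passes only in rows, so rows that do not move let the fingers close. It gives the time, the measured TCP pose, the force, the opening and the grip force at its end, in the units of the state.
- read_state(): the state, without advancing time (a new reading comes with each control period).
- vision.read_camera(name): name is "scene" or "top" or "wrist"; returns the picture (384x512x3 uint8, red, green, blue); there is no depth.
- vision.calibration(name): a dict with "vfov" (degrees; the focal length in pixels is half the picture's height over the tangent of half this angle, whatever the lens; pixels are square), "cx", "cy" (the principal point, pixels), "R" (3x3) and "t" (3): a world point X has camera coordinates R X + t; the wrist camera has in their place "mount" (4x4, takes a point from camera to tool coordinates, whose origin is the TCP and whose axes are the flange's). Camera axes: x right, y down, z forward; pixel columns grow to the right and rows downward; lengths in m; the calibration is good to about 2 mm. A picture is of the moment at which its call begins: read the wrist's pose just before it. calibration takes no time and is no camera call.
- ticket.finish_job(): hands the job in; it is judged then, once.
The state is a dict: "time": time; "q": joint angles; "joint_vel": joint speeds; "joint_torque": joint torques, N m; "tool_pos": TCP position; "tcp_rot": TCP orientation; "wrist_force": force on the tool from outside, world axes, zero at the start; "torque": the same for the moment, N m; "width": opening from 0.0 (shut) to 1.0 (fully open); "grip_force": force on a finger pad.
Only numpy, scipy, OpenCV 4.12 (cv2) and the standard library are available. Lean on these libraries where they do the work, as an engineer would, in place of code of your own. Each camera call takes 0.05 s, during which the arm holds its last target. There are 200 camera calls.

## Working session

There is one attempt and no reset: what is moved stays moved. The work goes in short steps, Python scripts to look and compute and a tool call to move; the robot and the scene stay as the last step left them, time stands still between calls to the robot, and variables do not carry over. Pictures are saved under pics/ and viewed, at most 10 in all, crops included, and the job is handed in when it is done.

Besides the shell and the picture viewer there is one more tool, called after ">>>" by a JSON object that holds its "api" and its "payload", one argument or row to a line. jog_arm: Moves the arm, as the interface text tells. Its arguments: {"type":"object","properties":{"turn":{"type":"array","items":{"type":"array","items":{"type":"number"}}},"delta_pos":{"type":"array","items":{"type":"array","items":{"type":"number"}}},"gripper":{"type":"array","items":{"type":"number"}},"grip_force":{"type":"number"}},"required":["turn","delta_pos","gripper"]}

```bash
mkdir -p pics
python3 - <<'E'
from workcell import read_state, vision
import cv2,numpy as np
for n in("top","scene"):
    im=vision.read_camera(n); cv2.imwrite(f"pics/{n}0.png",im[:,:,::-1]); c=vision.calibration(n); print(n,c)
print(vision.calibration("wrist")); print(read_state())
E
```

```text
top {'vfov': 47.18701846512766, 'cx': 261.8173107341331, 'cy': 188.30868816807381, 'R': array([[-0.02492922, -0.99951294,  0.01877294],
       [-0.99817421,  0.02385359, -0.05549106],
       [ 0.05501623, -0.02012201, -0.99828268]]), 't': array([-0.05899379,  0.53985405,  0.99070019])}
scene {'vfov': 49.85032379669559, 'cx': 255.5950769954503, 'cy': 195.2746741069109, 'R': array([[ 0.86572558,  0.50048266, -0.00602752],
       [ 0.33917375, -0.5954673 , -0.72827184],
       [-0.36807662,  0.62843918, -0.68526185]]), 't': array([-0.45901636, -0.14897893,  0.99290226])}
{'vfov': 60.3256222790304, 'cx': 252.56705682973416, 'cy': 194.0871374064056, 'mount': array([[-3.30211539e-04, -9.65940567e-01, -2.58763815e-01,
         6.43882488e-02],
       [ 9.99999797e-01, -4.59783406e-04,  4.40216004e-04,
         8.28308876e-04],
       [-5.44197804e-04, -2.58763617e-01,  9.65940523e-01,
        -1.44331659e-01],
       [ 0.00000000e+00,  0.00000000e+00,  0.00000000e+00,
         1.00000000e+00]])}
{'time': 0.1, 'q': array([ 1.26608182e+00,  2.64683133e-01,  1.60525475e+00,  6.13997082e-06,
        1.27370734e+00, -3.69262996e-02]), 'joint_vel': array([-0.00132794, -0.0019061 , -0.0021926 ,  0.00068711, -0.00017945,
       -0.00083612]), 'joint_torque': array([-3.49476795e-04, -5.16712368e+01, -3.68586302e+01, -6.28536259e-05,
        6.30687093e-03,  4.69751853e-05]), 'tool_pos': array([0.17842008, 0.65029741, 0.2300736 ]), 'tcp_rot': array([-0.41934025, -3.11312055,  0.00317531]), 'wrist_force': array([-0.42774369, -0.44969695,  0.26652984]), 'torque': array([0.0123962 , 0.00472152, 0.00354198]), 'grip_force': 0.0, 'width': 0.9995757822411774}
```

View pics/top0.png

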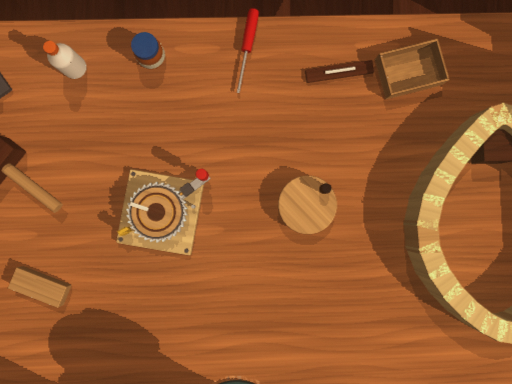

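View pics/scene0.png

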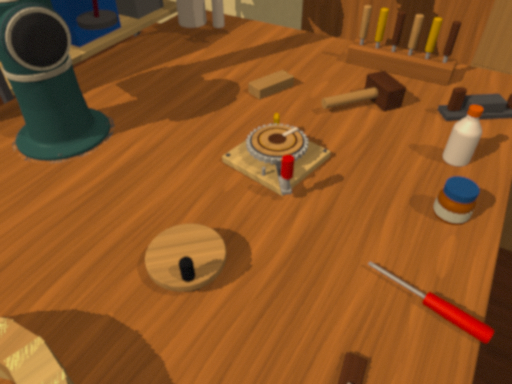

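The top view shows the red knob near (202,175), disc centre near (157,211), white mark near (140,206), yellow pointer near (125,232), and the black-knob bystander at (308,205).

```bash
cat > h.py <<'E'
from workcell import read_state, vision
import cv2,numpy as np
def cast(n,uv,z):
    c=vision.calibration(n); f=192/np.tan(np.radians(c["vfov"]/2))
    d=c["R"].T@np.array([(uv[0]-c["cx"])/f,(uv[1]-c["cy"])/f,1]); o=-c["R"].T@c["t"]
    return o+d*(z-o[2])/d[2]
def cen(m,box):
    x0,y0,x1,y1=box; k=np.zeros_like(m); k[y0:y1,x0:x1]=m[y0:y1,x0:x1]
    ys,xs=np.nonzero(k); return np.array([xs.mean(),ys.mean()]),len(xs)
def masks(im):
    h=cv2.cvtColor(im,cv2.COLOR_RGB2HSV).astype(int); H,S,V=h[...,0],h[...,1],h[...,2]
    return dict(red=((H<5)|(H>175))&(S>190)&(V>100),yel=(H>18)&(H<32)&(S>200)&(V>120),white=(S<70)&(V>190))
E
python3 - <<'E'
from h import *
im=cv2.cvtColor(cv2.imread("pics/top0.png"),cv2.COLOR_BGR2RGB); m=masks(im)
b=(110,160,215,260)
for k,z in(("red",.107),("yel",.062),("white",.058)):
    c,n=cen(m[k],b); print(k,c,n,cast("top",c,z))
print(cast("top",(156,212),.05))
# base corners (screws)
for c in((133,174),(196,181),(187,250),(121,241)): print(cast("top",c,.018))
cv2.imwrite("pics/c0.png",cv2.resize(im[155:265,105:220,::-1],None,fx=5,fy=5,interpolation=cv2.INTER_CUBIC))
E
```

```text
red [201.61904762 174.06666667] 105 [0.56584843 0.0540852  0.107     ]
yel [123.63636364 230.81818182] 55 [0.45094004 0.22933857 0.062     ]
white [151.70930233 214.25581395] 172 [0.48513462 0.1695521  0.058     ]
[0.48985976 0.16197046 0.05      ]
[0.5777119  0.22010329 0.018     ]
[0.55837948 0.07746393 0.018     ]
[0.40265192 0.1003324  0.018     ]
[0.4267512  0.24833747 0.018     ]
```

View pics/c0.png

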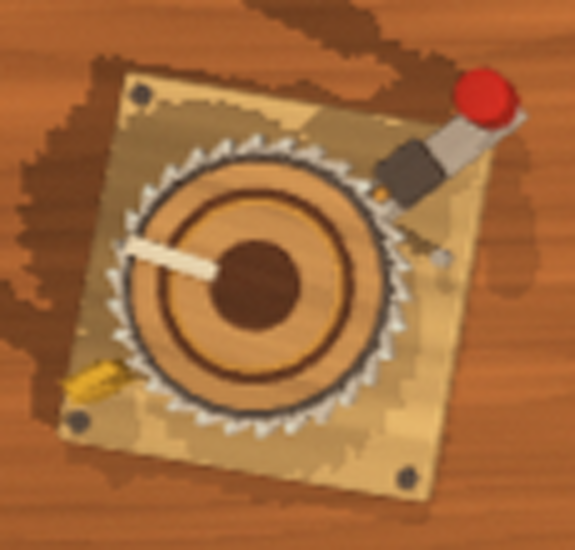

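The crop shows disc centre at crop (257,285), mark from (130,243) to (215,270), pointer (98,381), knob (485,98), and the stop pin (443,257).

Run:
```python
from h import *
P=lambda u,v,z:cast("top",(105+(u-2)/5,155+(v-2)/5),z)[:2]
C=P(257,285,.058); K=P(485,98,.107); M0=P(130,243,.058);M1=P(215,270,.058); Y=P(98,381,.058)
print(P(97,381,.045))
a=lambda p:np.degrees(np.arctan2(*(p-C)[::-1]))
print("C",C,"K",K,np.linalg.norm(K-C),a(K)); print("mark",a(M0),a((M0+M1)/2),"ptr",a(Y),a(P(97,381,.045)))
sc=[cast("top",c,.018)[:2] for c in((133,174),(186.3,250.5),(120.5,239))]
print("basecentre",(sc[0]+sc[1])/2)
d=sc[0]-sc[2]; print("side ang",np.degrees(np.arctan2(d[1],d[0])))
print("pin",a(P(443,257,.03)))
# scene knob check
im=cv2.cvtColor(cv2.imread("pics/scene0.png"),cv2.COLOR_BGR2RGB)
c,n=cen(masks(im)["red"],(270,145,305,190)); print(c,n,cast("scene",c,.084))
c,n=cen(masks(im)["yel"],(268,105,285,130)); print(c,n,cast("scene",c,.055))
print(cast("scene",(277.5,142),.058))
```

```text
[0.45039245 0.23353459]
C [0.49067145 0.16019652] K [0.56557127 0.05412952] 0.12984679359875062 -54.771955871458765
mark 70.29943511926209 69.96269852773847 ptr 119.97575961743458 118.77663321596091
basecentre [0.48964176 0.16101432]
side ang -11.322618427923842
pin -82.09016998132772
[286.7611336 166.4534413] 247 [0.56395122 0.05781401 0.084     ]
[276.04081633 117.79591837] 49 [0.44922216 0.23335486 0.055     ]
[0.49727228 0.14918898 0.058     ]
```

>>> {"api": "jog_arm", "payload": {
  "turn": [
    [0,0,0],
    [0,0,0],
    [0,0,0],
    [0,0,0],
    [0,0,0],
    [0,0,0],
    [0,0,0],
    [0,0,0],
    [0,0,0],
    [0,0,0],
    [0,0,0],
    [0,0,0],
    [0,0,0],
    [0,0,0],
    [0,0,0],
    [0,0,0],
    [0,0,0],
    [0,0,0],
    [0,0,0],
    [0,0,0]
  ],
  "delta_pos": [
    [-0.0295,-0.0262,0],
    [-0.0295,-0.0262,0],
    [-0.0295,-0.0262,0],
    [-0.0295,-0.0262,0],
    [-0.0295,-0.0262,0],
    [-0.0295,-0.0262,0],
    [-0.0295,-0.0262,0],
    [-0.0295,-0.0262,0],
    [-0.0295,-0.0262,0],
    [-0.0295,-0.0262,0],
    [-0.0295,-0.0262,0],
    [-0.0295,-0.0262,0],
    [-0.0295,-0.0262,0],
    [-0.0295,-0.0262,0],
    [-0.0295,-0.0262,0],
    [-0.0295,-0.0262,0],
    [-0.0295,-0.0262,0],
    [-0.0295,-0.0262,0],
    [0,0,0],
    [0,0,0]
  ],
  "gripper": [0.0854,0.0854,0.0854,0.0854,0.0854,0.0854,0.0854,0.0854,0.0854,0.0854,0.0854,0.0854,0.0854,0.0854,0.0854,0.0854,0.0854,0.0854,0.0854,0.0854]
}}

```text
time: 1.77
tool_pos: [0.5663, 0.0537, 0.2305]
tcp_rot: [-0.425, -3.111, 0.0]
wrist_force: [-0.9, 0.6, -0.5]
width: 1.0
grip_force: 0.0
```

>>> {"api": "jog_arm", "payload": {
  "turn": [
    [0,0,0.115],
    [0,0,0.115],
    [0,0,0.115],
    [0,0,0.115],
    [0,0,0.115],
    [0,0,0.113],
    [0,0,0],
    [0,0,0]
  ],
  "delta_pos": [
    [0,0,0.01],
    [0,0,0.01],
    [0,0,0.01],
    [0,0,0.01],
    [0,0,0.01],
    [0,0,0],
    [0,0,0],
    [0,0,0]
  ],
  "gripper": [0.06,0.06,0.06,0.06,0.06,0.06,0.06,0.06]
}}

```text
time: 2.43
tool_pos: [0.5651, 0.0569, 0.1811]
tcp_rot: [-1.438, -2.792, 0.0]
wrist_force: [0.9, -0.2, -0.3]
width: 0.702
grip_force: 0.0
```

```bash
cat >> h.py <<'E'
from scipy.spatial.transform import Rotation as Ro
def wcast(uv,z,s):
    c=vision.calibration("wrist"); f=192/np.tan(np.radians(c["vfov"]/2))
    T=np.eye(4);T[:3,:3]=Ro.from_rotvec(s["tcp_rot"]).as_matrix();T[:3,3]=s["tool_pos"]; T=T@c["mount"]
    d=T[:3,:3]@np.array([(uv[0]-c["cx"])/f,(uv[1]-c["cy"])/f,1]); o=T[:3,3]
    return o+d*(z-o[2])/d[2]
E
python3 - <<'E'
from h import *
s=read_state(); im=vision.read_camera("wrist"); cv2.imwrite("pics/w1.png",im[:,:,::-1])
print(s["time"],s["tool_pos"],s["width"],s["q"]); print(Ro.from_rotvec(s["tcp_rot"]).as_matrix().round(3))
c,n=cen(masks(im)["red"],(0,0,512,384)); print(c,n,wcast(c,.1,s))
E
```

```text
2.4333 [0.5651024  0.05688023 0.18106022] 0.7022593936512013 [ 5.62357497e-02  1.00519201e-01  1.89086419e+00  4.03456041e-04
  1.15094793e+00 -5.63555094e-01]
[[-0.581  0.814 -0.001]
 [ 0.814  0.581  0.   ]
 [ 0.001 -0.    -1.   ]]
[255.30827068 202.52349624] 1064 [0.56849652 0.05767619 0.1       ]
```

View pics/w1.png

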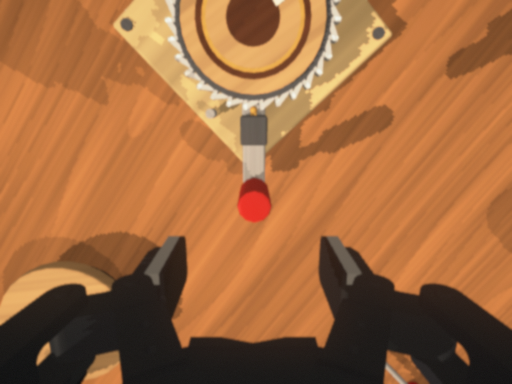

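Wrist view: red knob at (255,202), midway between the finger tips (about 180 and 325). The lever and disc lie above it in the picture. I'll lower and close loosely round the knob.

>>> {"api": "jog_arm", "payload": {
  "turn": [
    [0,0,0],
    [0,0,0],
    [0,0,0],
    [0,0,0],
    [0,0,0],
    [0,0,0],
    [0,0,0],
    [0,0,0],
    [0,0,0],
    [0,0,0],
    [0,0,0]
  ],
  "delta_pos": [
    [0,0,0.022],
    [0,0,0.022],
    [0,0,0.022],
    [0,0,0.022],
    [0,0,0.021],
    [0,0,0],
    [0,0,0],
    [0,0,0],
    [0,0,0],
    [0,0,0],
    [0,0,0]
  ],
  "gripper": [0.06,0.06,0.06,0.06,0.06,0.06,0.028,0.028,0.028,0.028,0.028],
  "grip_force": 20
}}

```text
time: 3.4
tool_pos: [0.567, 0.0557, 0.0739]
tcp_rot: [1.443, 2.788, 0.002]
wrist_force: [-0.2, 0.5, -0.1]
width: 0.329
grip_force: 0.0
```

Run:
```python
from h import *
s=read_state(); im=vision.read_camera("wrist"); cv2.imwrite("pics/w2.png",im[:,:,::-1])
print(s["time"],s["tool_pos"],s["width"],s["wrist_force"],s["grip_force"])
```

```text
3.4 [0.56704976 0.05573219 0.0738797 ] 0.3285422087016003 [-0.16334785  0.52091365 -0.13141305] 0.0
```

View pics/w2.png

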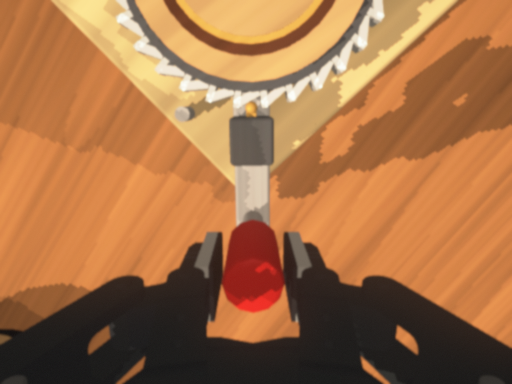

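The view shows the knob at (253,265), held loosely between the pads, with the pawl block near a tooth. Next is a 39° anticlockwise swing in rows of 3°.

>>> {"api": "jog_arm", "payload": {
  "turn": [
    [0,0,-0.0524],
    [0,0,-0.0524],
    [0,0,-0.0524],
    [0,0,-0.0524],
    [0,0,-0.0524],
    [0,0,-0.0524],
    [0,0,-0.0524],
    [0,0,-0.0524],
    [0,0,-0.0524],
    [0,0,-0.0524],
    [0,0,-0.0524],
    [0,0,-0.0524],
    [0,0,-0.0524],
    [0,0,0],
    [0,0,0]
  ],
  "delta_pos": [
    [0.0002,0.0068,0],
    [0.0002,0.0068,0],
    [0.0002,0.0068,0],
    [0.0002,0.0068,0],
    [0.0002,0.0068,0],
    [0.0002,0.0068,0],
    [0.0002,0.0068,0],
    [0.0002,0.0068,0],
    [0.0002,0.0068,0],
    [0.0002,0.0068,0],
    [0.0002,0.0068,0],
    [0.0002,0.0068,0],
    [0.0002,0.0068,0],
    [0,0,0],
    [0,0,0]
  ],
  "gripper": [0.028,0.028,0.028,0.028,0.028,0.028,0.028,0.028,0.028,0.028,0.028,0.028,0.028,0.028,0.028]
}}

```text
time: 4.7
tool_pos: [0.6159, 0.1268, 0.0726]
tcp_rot: [0.431, 3.111, 0.0]
wrist_force: [-0.7, -0.2, 0.8]
width: 0.32
grip_force: 0.0
```

```bash
cat > look.py <<'E'
from h import *
import sys
s=read_state(); im=vision.read_camera("top")
cv2.imwrite(f"pics/{sys.argv[1]}.png",cv2.resize(im[155:265,105:220,::-1],None,fx=5,fy=5,interpolation=cv2.INTER_CUBIC))
h=cv2.cvtColor(im,cv2.COLOR_RGB2HSV)
m=(h[...,1]<110)&(h[...,2]>140)
C=np.array([.4907,.1602])
# white-mark pixels: on the top face between radii 22 and 52 mm
p=np.array([cast("top",(x,y),.058)[:2]-C for y,x in zip(*np.nonzero(m)) if 110<x<205 and 160<y<260])
r=np.linalg.norm(p,axis=1); k=p[(r>.024)&(r<.052)]
a=np.degrees(np.arctan2(k[:,1],k[:,0])); print("mark",len(a),np.median(a),np.percentile(a,[5,95]))
d=s["tool_pos"][:2]-C; print("tcp ang",np.degrees(np.arctan2(d[1],d[0])),np.linalg.norm(d),s["time"],s["wrist_force"])
E
python3 look.py c2
```

```text
mark 41 130.5603788187395 [116.31253784 141.23356769]
tcp ang -14.93463527068053 0.12961486743085393 4.7 [-0.71801171 -0.20850499  0.77755507]
```

View pics/c2.png

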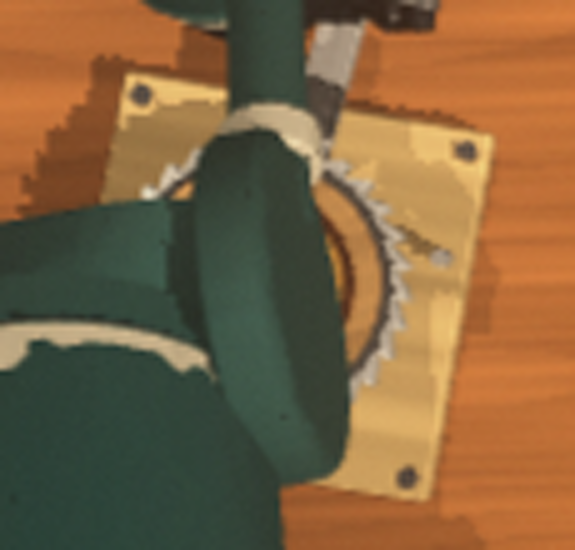

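The arm hides the disc in the top view, so I'll use the scene and wrist cameras.

Run:
```python
from h import *
a=vision.read_camera("scene"); w=vision.read_camera("wrist")
A=cv2.resize(a[90:210,210:350],(400,343),interpolation=cv2.INTER_CUBIC); B=cv2.resize(w,(400,300))
A=cv2.copyMakeBorder(A,0,0,0,0,0); B=cv2.copyMakeBorder(B,0,43,0,0,0)
cv2.imwrite("pics/d3.png",np.hstack([A,B])[:,:,::-1])
```

```text
(no output)
```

View pics/d3.png

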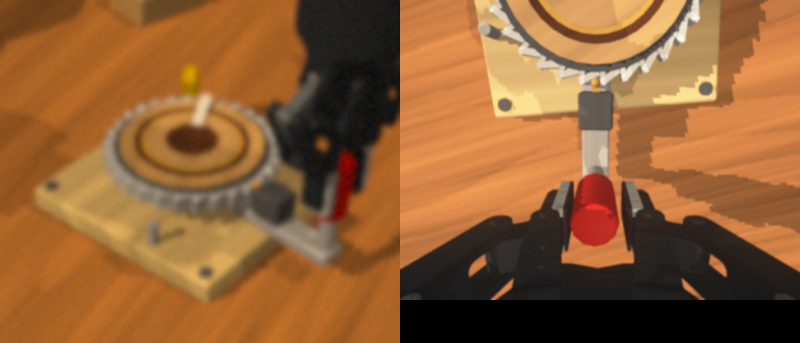

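Scene crop: white mark from (198,124) to (207,95), just to the right of the yellow pointer at (190,80), with the hub at (192,139). I'll measure the angles here.

```bash
cat > sc.py <<'E'
from h import *
im=cv2.cvtColor(vision.read_camera("scene"),cv2.COLOR_RGB2HSV)
C=np.array([.4907,.1602]); Y=cast("scene",(276.1,117.8),.055)[:2]
ys,xs=np.nonzero((im[...,1]<110)&(im[...,2]>150))
k=[(x,y) for x,y in zip(xs,ys) if 250<x<305 and 118<y<160]
p=np.array([cast("scene",q,.058)[:2]-C for q in k]); r=np.linalg.norm(p,axis=1); p=p[(r>.018)&(r<.056)]
m=p.mean(0); print(len(p),m+C,np.linalg.norm(m),"mark",np.degrees(np.arctan2(m[1],m[0])),np.degrees(np.arctan2(p[:,1],p[:,0])).round(0))
print("hub",cast("scene",(277.2,138.7),.058))
E
python3 sc.py
python3 - <<'E'
from h import *
C=np.array([.4907,.1602])
for u,v in((198,124),(207,95)):
    d=cast("scene",(210+u/2.857,90+v/2.857),.058)[:2]-C; print(d,np.degrees(np.arctan2(d[1],d[0])))
E
```

```text
56 [0.48229018 0.19787511] 0.038602323196925144 mark 102.58324785952836 [111. 109. 107. 138. 113. 111. 108. 106. 104. 152. 150. 113. 110. 108.
 105. 103. 113. 110. 107. 104.  81.  80. 164. 112. 109. 106. 103. 115.
 111. 108. 105. 101.  71.  69. 175. 115. 111. 107. 103.  65.  64. 114.
 110. 105. 101.  60.  59. 114. 108. 104.  56.  55. 113. 107. 101.  51.]
hub [0.49121927 0.15930291 0.058     ]
[-0.00462992  0.01850013] 104.05048099458513
[-0.01666968  0.05651094] 106.43508553813095
```

Mark is at about 107° and the pointer at about 119°, so 12° remain.

>>> {"api": "jog_arm", "payload": {
  "turn": [
    [0,0,-0.0524],
    [0,0,-0.0524],
    [0,0,-0.0524],
    [0,0,-0.0524],
    [0,0,0],
    [0,0,0],
    [0,0,0],
    [0,0,0]
  ],
  "delta_pos": [
    [0.0002,0.0068,0],
    [0.0002,0.0068,0],
    [0.0002,0.0068,0],
    [0.0002,0.0068,0],
    [0,0,0],
    [0,0,0],
    [0,0,0],
    [0,0,0]
  ],
  "gripper": [0.028,0.028,0.028,0.028,0.028,0.028,0.028,0.028]
}}

```text
time: 5.57
tool_pos: [0.6202, 0.1532, 0.0723]
tcp_rot: [-0.104, -3.14, -0.0]
wrist_force: [0.6, -0.0, -0.2]
width: 0.323
grip_force: 0.0
```

```bash
sed -i 's/^m=p.mean(0)/a=np.arctan2(p[:,1],p[:,0]); p=p[abs(a-np.median(a))<.2]; m=p.mean(0)/' sc.py; python3 sc.py
python3 - <<'E'
from h import *
s=read_state(); d=s["tool_pos"][:2]-[.4907,.1602]; print(np.degrees(np.arctan2(d[1],d[0])),np.linalg.norm(d),s["tool_pos"],s["time"],s["wrist_force"])
E
```

```text
39 [0.47165911 0.19335764] 0.03823590487407245 mark 119.86674070014172 [123. 121. 118. 116. 123. 121. 118. 116. 113. 124. 121. 118. 116. 124.
 121. 118. 115. 125. 122. 118. 115. 126. 122. 118. 115. 127. 123. 119.
 115. 128. 123. 119. 114. 129. 124. 119. 114. 125. 119.]
hub [0.49121927 0.15930291 0.058     ]
-3.0899735571997957 0.12971418696333345 [0.6202256  0.15320788 0.07231404] 5.6167 [-0.583001   -0.24876414  0.3077734 ]
```

Mark is lined up (about 119.5°). Now the lever swings back clockwise.

>>> {"api": "jog_arm", "payload": {
  "turn": [
    [0,0,0.0524],
    [0,0,0.0524],
    [0,0,0.0524],
    [0,0,0.0524],
    [0,0,0.0524],
    [0,0,0.0524],
    [0,0,0.0524],
    [0,0,0.0524],
    [0,0,0.0524],
    [0,0,0.0524],
    [0,0,0.0524],
    [0,0,0.0524],
    [0,0,0.0524],
    [0,0,0.0524],
    [0,0,0.0524],
    [0,0,0.0524],
    [0,0,0.0524],
    [0,0,0.0524],
    [0,0,0.0524],
    [0,0,0.0524]
  ],
  "delta_pos": [
    [0.0002,-0.0068,0],
    [0.0002,-0.0068,0],
    [0.0002,-0.0068,0],
    [0.0002,-0.0068,0],
    [0.0002,-0.0068,0],
    [0.0002,-0.0068,0],
    [0.0002,-0.0068,0],
    [0.0002,-0.0068,0],
    [0.0002,-0.0068,0],
    [0.0002,-0.0068,0],
    [0.0002,-0.0068,0],
    [0.0002,-0.0068,0],
    [0.0002,-0.0068,0],
    [0.0002,-0.0068,0],
    [0.0002,-0.0068,0],
    [0.0002,-0.0068,0],
    [0.0002,-0.0068,0],
    [0.0002,-0.0068,0],
    [0.0002,-0.0068,0],
    [0.0002,-0.0068,0]
  ],
  "gripper": [0.028,0.028,0.028,0.028,0.028,0.028,0.028,0.028,0.028,0.028,0.028,0.028,0.028,0.028,0.028,0.028,0.028,0.028,0.028,0.028]
}}

```text
time: 7.28
tool_pos: [0.5479, 0.0453, 0.0725]
tcp_rot: [1.664, 2.664, 0.001]
wrist_force: [0.9, -0.9, -0.4]
width: 0.325
grip_force: 0.2
```

>>> {"api": "jog_arm", "payload": {
  "turn": [
    [0,0,0.0524],
    [0,0,0.0524],
    [0,0,0.035],
    [0,0,0],
    [0,0,0],
    [0,0,0]
  ],
  "delta_pos": [
    [0.0002,-0.0068,0],
    [0.0002,-0.0068,0],
    [0.0001,-0.0045,0],
    [0,0,0],
    [0,0,0],
    [0,0,0]
  ],
  "gripper": [0.028,0.028,0.028,0.028,0.028,0.028]
}}

```text
time: 7.78
tool_pos: [0.5311, 0.0388, 0.0724]
tcp_rot: [1.841, 2.546, 0.0]
wrist_force: [-0.4, -0.4, 0.9]
width: 0.326
grip_force: 0.0
```

```bash
python3 sc.py
python3 - <<'E'
from h import *
s=read_state(); d=s["tool_pos"][:2]-[.4907,.1602]; print(np.degrees(np.arctan2(d[1],d[0])),np.linalg.norm(d),s["tool_pos"],s["time"],s["wrist_force"])
E
```

```text
0 [nan nan] nan mark nan []
hub [0.49121927 0.15930291 0.058     ]
-71.55818068841019 0.12790648629339468 [0.53116213 0.0388621  0.07236719] 7.8333 [ 0.57745808 -0.40483145  0.13604876]
  return _methods._mean(a, axis=axis, dtype=dtype,
  ret = ret.dtype.type(ret / rcount)
sc.py:7: RuntimeWarning: Mean of empty slice.
  a=np.arctan2(p[:,1],p[:,0]); p=p[abs(a-np.median(a))<.2]; m=p.mean(0); print(len(p),m+C,np.linalg.norm(m),"mark",np.degrees(np.arctan2(m[1],m[0])),np.degrees(np.arctan2(p[:,1],p[:,0])).round(0))
  ret = um.true_divide(
```

>>> {"api": "jog_arm", "payload": {
  "turn": [
    [0,0,0],
    [0,0,0],
    [0,0,0],
    [0,0,0],
    [0,0,0],
    [0,0,0],
    [0,0,0],
    [0,0,0],
    [0,0,0],
    [0,0,0],
    [0,0,0],
    [0,0,0],
    [0,0,0],
    [0,0,0],
    [0,0,0],
    [0,0,0],
    [0,0,0],
    [0,0,0]
  ],
  "delta_pos": [
    [0,-0.002,0],
    [0,0,0],
    [0,0.002,0],
    [0,0,0],
    [0,0,0],
    [0,0,0],
    [0,0,0],
    [0,0,-0.03],
    [0,0,-0.03],
    [0,0,-0.03],
    [0,0,-0.03],
    [0,0,-0.03],
    [-0.04,0,0],
    [-0.04,0,0],
    [-0.04,0,0],
    [-0.04,0,0],
    [-0.04,0,0],
    [-0.04,0,0]
  ],
  "gripper": [0.028,0.028,0.028,0.055,0.055,0.055,0.055,0.055,0.055,0.055,0.055,0.055,0.055,0.055,0.055,0.055,0.055,0.055]
}}

```text
time: 9.33
tool_pos: [0.6061, -0.191, 0.2223]
tcp_rot: [-1.842, -2.545, 0.0]
wrist_force: [0.2, 0.0, 0.9]
width: 0.645
grip_force: 0.0
```

```bash
python3 look.py c9
python3 - <<'E'
from h import *
im=vision.read_camera("top"); c,n=cen(masks(im)["red"],(150,150,230,270)); k=cast("top",c,.107)[:2]-[.4907,.1602]
print(c,n,np.linalg.norm(k),np.degrees(np.arctan2(k[1],k[0])))
E
```

```text
mark 54 117.44718856290038 [110.94527719 123.76846559]
tcp ang -71.81321989313074 0.369628787278219 9.3333 [2.01066632e-01 7.90312883e-04 8.68943386e-01]
[210.47524752 190.20792079] 101 0.1305083632809936 -71.63816276208563
```

View pics/c9.png

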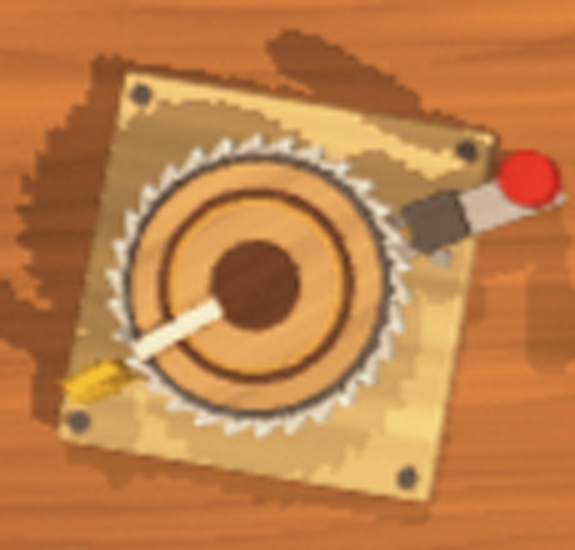

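The mark points at the pointer (117–119° against 119°). The lever rests at its stop (−71.6°), and the gripper is clear.

```bash
python3 -c "from workcell import ticket; print(ticket.finish_job())"
```

```text
the job is handed in; nothing more can be done
None
```

The job is handed in: in the last top view the white mark was about 1–2° from the yellow pointer, the lever rested at its steel stop, and the gripper was clear at 9.3 s; the verdict itself was not shown.

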